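Hold the discard bin's lid open with its side lever

TASK

Open the discard bin with the orange lid so that a colleague can tip spent Petri dishes into it: with a fingertip push its lid catch aside by the red peg, right round until it lies across the front of the bin, then press the black paddle of the bin's side lever all the way down so that the lid stands fully up, and finish while still holding the paddle down. Only push and press: do not grip the peg, paddle or lever, do not touch the lid itself (it is contaminated), and leave the blue-lidded bin and everything else on the bench alone.

Things in the scene. Friction and masses are not known exactly. Their poses are not given: they have to be found in the camera images.
- orange_bin: Bench-top discard bin, lid and front panel orange: fixed steel box 240 deep (x), 170 wide (y), rim 188 mm high. The bin to open. Origin: centre of its underside on the bench; x from its front (robot's side) to its back, y to the left as the robot sees it, z up. Lever along its left (+y) side, catch on a ledge at mid-front.
- orange_lid: Heavy orange steel lid, 246 x 184 mm, 0.7 to 1.0 kg, hinged at the bin's back edge (bin x +125, z 200 mm). Origin: middle of its front edge, 254 mm from the hinge, at bin x -129, z 200 when shut (highest point 208). Axes as the bin's when shut; its front edge rises as it opens; tilted about 0.87 rad when fully up. Falls shut when the lever is let go.
- orange_lever (a joint): Steel lever bar, 14 wide, 10 mm thick, on a level pivot at bin x +30, y +107, z 188 mm. Long end (245 mm) slopes up toward the robot to a black paddle; short end (60 mm) lifts the lid by a lug. rad: 0 at rest, grows as the paddle goes down, 0.5 at the stop. Takes 5 to 8 N at the paddle, falling to about 2 N as the lid rises; blocked while the catch is shut.
- orange_paddle (a point): Centre of the top face of the orange bin's paddle: black ribbed plate 60 x 52 x 8 mm. At rest at bin x -205, y +107, z 257 mm, sloping 14 degrees up toward the robot; at the stop at x -210, z 136, sloping down as much; between, it runs on an arc of 245 mm about the lever's pivot. x along the lever toward the lid hinge, y left, z out of the face.
- orange_catch (a joint): Lid catch: flat dark steel swivel bar, 6 mm thick, on an upright pivot at bin x -150, y 0, underside at z 206 mm. Its nose (38 mm) lies over the lid's front edge; its tail (55 mm, toward the robot) carries a red peg. rad: 0 to 0.25 shut, grows as the tail swings right (to bin -y) against light friction, stop at 1.57; lid free above about 1.2. Stays where left.
- orange_peg (a point): Centre of the top of the red peg on the orange bin's catch: upright, 12 mm across, 26 tall, top at z 232 mm, 48 mm from the catch's pivot.
- blue_bin: Bench-top discard bin, lid and front panel blue: fixed steel box 240 deep (x), 170 wide (y), rim 188 mm high. Same build as the orange bin; it must stay shut. Origin: centre of its underside on the bench; x from its front (robot's side) to its back, y to the left as the robot sees it, z up. Lever along its left (+y) side, catch on a ledge at mid-front.
- blue_lid: Heavy blue steel lid, 246 x 184 mm, 0.7 to 1.0 kg, hinged at the bin's back edge (bin x +125, z 200 mm). Origin: middle of its front edge, 254 mm from the hinge, at bin x -129, z 200 when shut (highest point 208). Axes as the bin's when shut; its front edge rises as it opens; tilted about 0.87 rad when fully up. Falls shut when the lever is let go.
- blue_lever (a joint): Steel lever bar, 14 wide, 10 mm thick, on a level pivot at bin x +30, y +107, z 188 mm. Long end (245 mm) slopes up toward the robot to a black paddle; short end (60 mm) lifts the lid by a lug. rad: 0 at rest, grows as the paddle goes down, 0.5 at the stop. Takes 5 to 8 N at the paddle, falling to about 2 N as the lid rises; blocked while the catch is shut.
- blue_paddle (a point): Centre of the top face of the blue bin's paddle: black ribbed plate 60 x 52 x 8 mm. At rest at bin x -205, y +107, z 257 mm, sloping 14 degrees up toward the robot; at the stop at x -210, z 136, sloping down as much; between, it runs on an arc of 245 mm about the lever's pivot. x along the lever toward the lid hinge, y left, z out of the face.
- blue_catch (a joint): Lid catch: flat dark steel swivel bar, 6 mm thick, on an upright pivot at bin x -150, y 0, underside at z 206 mm. Its nose (38 mm) lies over the lid's front edge; its tail (55 mm, toward the robot) carries a red peg. rad: 0 to 0.25 shut, grows as the tail swings right (to bin -y) against light friction, stop at 1.57; lid free above about 1.2. Stays where left.
- blue_peg (a point): Centre of the top of the red peg on the blue bin's catch: upright, 12 mm across, 26 tall, top at z 232 mm, 48 mm from the catch's pivot.
- dish_stack: Loose stack of three clear Petri dishes, 90 across, 48 high, standing on the bench in front of the orange bin. A bystander: leave it alone. Origin: centre of its underside (mm).
- culture_jar: Loose clear culture jar with white lid, 68 across, 100 high, standing on the bench in front of the blue bin. A bystander: leave it alone. Origin: centre of its underside (mm).
- tape_roll: Loose roll of cream masking tape lying flat, 100 across, 24 high. A bystander: leave it alone. Origin: centre of its underside (mm).
- foil_tray: Loose shallow orange tray with foil packets, 120 x 160 x 28. A bystander: leave it alone. Origin: centre of its underside (mm).
- culture_box: Loose clear culture box with pale blue clip lid, 192 x 162 x 152. A bystander: leave it alone. Origin: centre of its underside (mm).
- wash_bottle: Loose white wash bottle with red top and spout, 70 across, 202 high. A bystander: leave it alone. Origin: centre of its underside (mm).
- phone: Loose black phone lying flat, 148 x 72 x 9. A bystander: leave it alone. Origin: centre of its underside (mm).
- forceps: Loose steel forceps lying flat along their x, 155 x 24 x 11. A bystander: leave it alone. Origin: centre of its underside (mm).

How it is judged:
By the outcome, as a careful person would: the job done as asked, in the order asked, and still so for the second after the job is handed in, while the arm keeps its last pose, push and grip.
It also fails if it takes over 48 s, if anything falls off the work surface, if the arm or the gripper's body presses on something with over 40 N, if the wrist force passes 120 N, or if a joint passes its speed limit or range.

ROBOT

A 6-joint arm with a two-finger parallel gripper is mounted at the origin on the work surface. World frame = base frame: x ahead of the robot, y to its left, z up, the work surface at z = 0. Lengths are in m, angles in degrees, forces in N, time in s.
With the tool pointing down it reaches from about 0.25 to 0.725 m from the base axis. Payload 9.7 kg.
Tool frame: the origin (TCP) lies between the finger pads; the fingertips stand 11 mm ahead of it and the grasp point (between the pads) lies 8 mm behind it; z points along the fingers, y is the direction in which the jaws open and shut (so a half turn about z gives the same grasp; the last joint's range is limited). The gripper opens to 85 mm and grips with 20 to 120 N. Pads are 22 mm wide; open, the fingers measure 114 mm over their backs; the gripper's body (76 mm by 85 mm) begins 54 mm behind the grasp point. The pads swing forward as they close: fully open they stand 13 mm farther back than shut.
Start: joints at [-70.76, 4.979, 10.078, 95.1, 0, 90], TCP at [0.181, -0.519, 0.242] pointing down, gripper open.
Joint ranges: [-179.16, 179.16], [-48.56, 103.87], [-65.8, 70.77], [-126.05, 130.52], [-82.76, 87.17], [-180, 180]. Speed limits (degrees/s): [127.2, 127.2, 147.25, 180, 180, 180].

INTERFACE

Orientations are given as [roll, pitch, yaw] about the fixed x, y, z axes, in that order (R = Rz(yaw) Ry(pitch) Rx(roll)).
In Python, from workcell import bot gives the robot as it stands.
- The arm moves only by the tool play_rows, never from a script. Its argument "targets" is a list of rows, each an object of numbers: "fingers": the gripper command: -1 is shut, 1 is fully open, values between are in proportion; "x", "y", "z": the shift along the tool's x, y, z in m; "wx", "wy", "wz": the turn, a rotation vector about the tool's x, y, z in degrees. In form: [{"fingers": .., "x": .., "y": .., "z": .., "wx": .., "wy": .., "wz": ..}, ...]. A call has 1 to 20 rows; each row is the pose to reach, as a shift and turn from the pose commanded when the call began, along the tool's axes at that moment; what a row does not reach only later rows make up. A row lasts 1/12 s, in which the tool goes at most 41.7 mm and 7.16 degrees, less where a joint would pass 70% of its speed; a pose out of reach is approached as far as the arm can. A call with a gripper value outside its range is refused whole. The fingers move at their own pace and stop on an object; "grip_force" is the grip in N (left out, the last holds). Time passes only in rows, so rows that repeat a pose let the fingers close. It gives the time, the measured TCP pose, the force and the opening at its end, in the units of the state.
- bot.get_obs(): the state, without advancing time (a new reading comes with each control period).
- bot.camera(name): name is "scene" or "side" or "wrist"; returns (picture, depth): 420x560x3 uint8, blue, green, red; 420x560 float32, m along the optical axis (not along the pixel's ray), 0 where there is no reading.
- bot.get_calibration(name): a dict with "fx", "fy", "cx", "cy" (pixels), "camera_from_world" (4x4, takes a point from world to camera coordinates). Camera axes: x right, y down, z forward; pixel columns grow to the right and rows downward; lengths in m; the calibration is good to about 2 mm. A picture is of the moment at which its call begins: read the wrist's pose just before it. get_calibration takes no time and is no camera call; for the wrist camera it gives the pose at the moment of the call.
- bot.job_done(): hands the job in, once; it reports no verdict.
Trained networks look in the newest picture that a camera, given by its name, has taken for a name from the list of things; names that differ only in an ending like _2 or _b are one class to them, and where a whole thing is asked for, a point or a joint stands for the part that bears it (a point fixed in the world has none). Each returns a list of dicts, best first, with "confidence" (0 to 1); they miss things now and then, are a little off and sometimes report something else, mostly with a low value. They report only what shows in the picture. A call takes as long as a camera call.
- bot.look_for(query, camera): "extent" ([left, top, right, bottom] in pixels, round what is visible of it).
- bot.outline_of(query, camera): "region" (420x560 bool, what is visible of it) and "extent" ([left, top, right, bottom] in pixels, round what is visible of it).
- bot.place_of(query, camera): "point" ([row, column] in pixels: a listed point, or the origin of a listed thing).
The state is a dict: "time": time; "q": joint angles; "qd": joint speeds; "joint_efforts": joint torques, N m; "ee_pos": TCP position; "tcp_rot": TCP orientation; "wrist_force": force on the tool from outside, world axes, zero at the start; "torque": the same for the moment, N m; "opening": finger opening in m.
Only numpy, scipy, OpenCV 4.12 (cv2) and the standard library are available. Lean on these libraries where they do the work, as an engineer would, in place of code of your own. Each camera call takes 0.05 s, during which the arm holds its last target.

## Working session

There is one attempt and no reset: what is moved stays moved. The work goes in short steps, Python scripts to look and compute and a tool call to move; the robot and the scene stay as the last step left them, time stands still between calls to the robot, and variables do not carry over. Pictures are saved under pics/ and viewed, and the job is handed in when it is done.

Besides the shell and the picture viewer there is one more tool, called after ">>>" by a JSON object that holds its "name" and its "arguments". play_rows: Moves the arm, as the interface text tells. Its arguments: {"type":"object","properties":{"targets":{"type":"array","items":{"type":"object","properties":{"fingers":{"type":"number"},"x":{"type":"number"},"y":{"type":"number"},"z":{"type":"number"},"wx":{"type":"number"},"wy":{"type":"number"},"wz":{"type":"number"}}}},"grip_force":{"type":"number"}},"required":["targets"]}

```bash
mkdir -p pics; ls; python3 - <<'E'
from workcell import bot
import cv2
o=bot.get_obs();print(o)
for n in("scene","side"):
    p,d=bot.camera(n);cv2.imwrite(f"pics/{n}0.png",p)
    print(n,bot.get_calibration(n))
    for q in("orange_bin","orange_peg","orange_paddle","blue_peg","blue_paddle"):
        r=bot.place_of(q,n);print(q,[(x["point"],round(x["confidence"],2),d[int(x["point"][0]),int(x["point"][1])]) for x in r[:3]])
E
```

```text
pics
{'time': 0.0, 'q': array([-7.07608196e+01,  5.00943280e+00,  1.00343540e+01,  9.50996342e+01,
       -8.74090671e-04,  9.00010361e+01]), 'qd': array([ 0.01050054,  0.04100725,  0.03641149,  0.01116851, -0.05312871,
        0.01275817]), 'joint_efforts': array([-3.88644157e-04, -5.20388818e+01,  4.64800429e+01,  1.65509270e-02,
       -1.21849653e-04, -2.89072148e-05]), 'ee_pos': array([ 0.18115592, -0.51907846,  0.24159816]), 'tcp_rot': array([-1.79925287e+02,  8.75441049e-04,  1.92381454e+01]), 'wrist_force': array([1.97637702, 0.16061681, 0.8637511 ]), 'torque': array([ 0.07576341, -0.02974348,  0.00819015]), 'opening': 0.08525510415363498}
scene {'fx': 467.2578859347735, 'fy': 467.2578859347735, 'cx': 282.8121194232099, 'cy': 209.31281789476904, 'camera_from_world': array([[ 0.94543187, -0.32580324,  0.00328958, -0.5492078 ],
       [-0.23039686, -0.67564773, -0.7002981 ,  0.22513552],
       [ 0.23038198,  0.66132624, -0.71384294,  1.35283214],
       [ 0.        ,  0.        ,  0.        ,  1.        ]])}
orange_bin [([208.1, 299.3], 0.72, np.float32(1.4367077))]
orange_peg
[... 383 characters left out ...]
80.8673817860276, 'cy': 207.1998259725338, 'camera_from_world': array([[ 0.9259442 , -0.37755251, -0.00902503, -0.53532538],
       [-0.22583869, -0.53439746, -0.81450368,  0.24683445],
       [ 0.30269495,  0.75622315, -0.58008819,  1.27595035],
       [ 0.        ,  0.        ,  0.        ,  1.        ]])}
orange_bin [([220.7, 299.1], 0.56, np.float32(1.2024986))]
orange_peg [([158.9, 227.0], 0.51, np.float32(1.3986788)), ([235.6, 298.3], 0.51, np.float32(1.1430966)), ([179.6, 244.4], 0.45, np.float32(1.3427862))]
orange_paddle [([157.6, 225.5], 0.85, np.float32(1.4094557))]
blue_peg [([234.5, 271.0], 0.52, np.float32(1.4792066))]
blue_paddle [([204.6, 255.5], 0.58, np.float32(1.1787016))]
```

View pics/scene0.png

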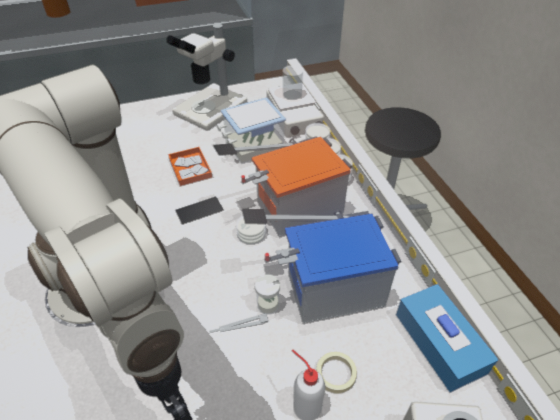

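View pics/side0.png

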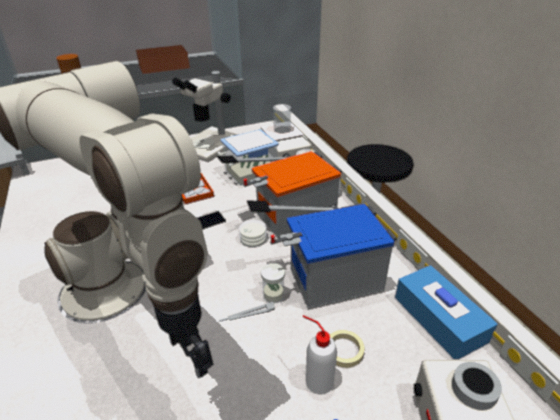

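The scene picture shows the orange lid at about (165,300), its peg at about (179,243) and its paddle at about (149,222). The blue bin's paddle is at about (216,254). I'll fit the bin poses from lid depth next.

```bash
cat > h.py <<'E'
import numpy as np,cv2
from workcell import bot
def cloud(d,c):
    v,u=np.mgrid[:420,:560]
    P=np.stack([(u-c["cx"])/c["fx"]*d,(v-c["cy"])/c["fy"]*d,d],-1)
    T=np.linalg.inv(c["camera_from_world"]);return P@T[:3,:3].T+T[:3,3]
def proj(p,c):
    q=c["camera_from_world"]@np.r_[p,1];return q[0]/q[2]*c["fx"]+c["cx"],q[1]/q[2]*c["fy"]+c["cy"]
def ray(u,v,z,c):
    T=np.linalg.inv(c["camera_from_world"]);r=T[:3,:3]@np.array([(u-c["cx"])/c["fx"],(v-c["cy"])/c["fy"],1]);o=T[:3,3]
    return o+r*(z-o[2])/r[2]
E
python3 - <<'E'
from h import *
for n in("scene","side"):
    p,d=bot.camera(n);c=bot.get_calibration(n);W=cloud(d,c)
    hsv=cv2.cvtColor(p,cv2.COLOR_BGR2HSV)
    for nm,lo,hi in(("orange",3,18),("blue",105,130)):
        m=(hsv[...,0]>=lo)&(hsv[...,0]<=hi)&(hsv[...,1]>150)&(d>0)&(W[...,2]>.185)&(W[...,2]<.225)&(W[...,0]>.2)
        k,lab,st,_=cv2.connectedComponentsWithStats(m.astype(np.uint8));i=1+st[1:,4].argmax()
        q=W[lab==i];r=cv2.minAreaRect(q[:,:2].astype(np.float32))
        print(n,nm,st[i],np.median(q[:,2]),r, "mean",q.mean(0))
    im=cv2.resize(p[120:300,180:400],None,fx=3.5,fy=3.3,interpolation=cv2.INTER_CUBIC);cv2.imwrite(f"pics/{n}z.png",im)
    red=((hsv[...,0]>=172)|(hsv[...,0]<=3))&(hsv[...,1]>130)&(hsv[...,2]>80)
    k,lab,st,ce=cv2.connectedComponentsWithStats(red.astype(np.uint8))
    for i in range(1,k):
        if st[i,4]>5:
            print(st[i],ce[i],np.median(W[lab==i],0),"z.232 top:",ray(ce[i][0],st[i,1]+1.5,.232,c))
E
```

```text
scene orange [ 253  138   96   56 3086] 0.20686832582815823 ((0.6717376112937927, 0.1002877876162529), (0.2494552880525589, 0.18867409229278564), 7.207451343536377) mean [0.66815755 0.0922761  0.20669153]
scene blue [ 287  215  110   68 5082] 0.20654872210418562 ((0.6506938338279724, -0.2397509217262268), (0.18600793182849884, 0.24455074965953827), 83.95263671875) mean [ 0.64886336 -0.24743874  0.20645328]
[295 352  22  32 181] [309.46961326 374.36464088] [ 0.45914963 -0.52452798  0.17438417] z.232 top: [ 0.46427634 -0.50432139  0.232     ]
side orange [ 252  152   89   45 2213] 0.20641632743311034 ((0.676659882068634, 0.10459264367818832), (0.25664177536964417, 0.2025478184223175), 7.152239799499512) mean [0.66921832 0.08408948 0.20562588]
side blue [ 287  205  107   58 3948] 0.20636316539190475 ((0.6561948657035828, -0.23958247900009155), (0.19296075403690338, 0.25363847613334656), 83.80532836914062) mean [ 0.6483698  -0.25460242  0.20582255]
[244 178   3   7  18] [245.05555556 181.16666667] [0.48410654 0.06683559 0.22600647] z.232 top: [0.48532737 0.06748436 0.232     ]
[271 235   4   8  21] [272.42857143 238.33333333] [ 0.46255407 -0.23069036  0.22739622] z.232 top: [ 0.46243527 -0.23076109  0.232     ]
[304 316  26  31 204] [321.15196078 335.67647059] [ 0.46063183 -0.52645137  0.17397772] z.232 top: [ 0.45990762 -0.5196492   0.232     ]
[426 409   5  11  28] [428.03571429 414.46428571] [ 0.61842457 -0.71592775  0.07141411] z.232 top: [ 0.53832354 -0.76957116  0.232     ]
```

```bash
sleep 1
```

```text
(no output)
```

View pics/scenez.png

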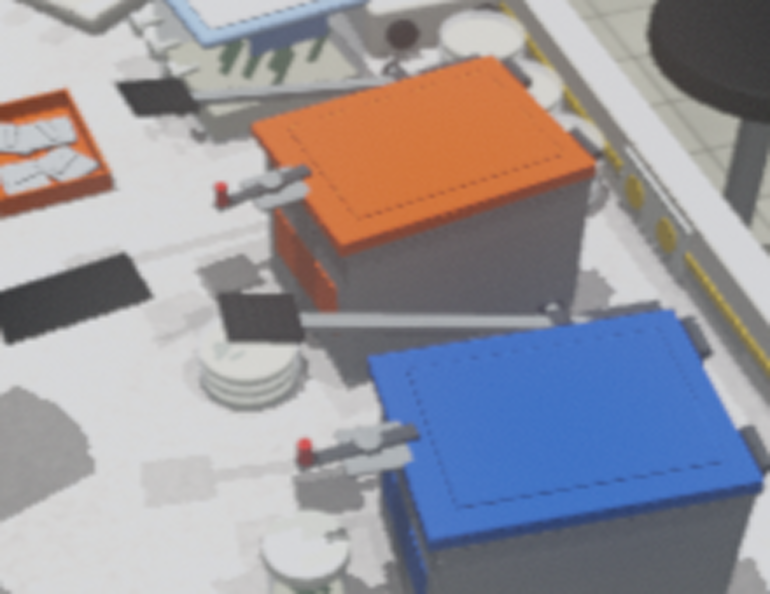

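View pics/sidez.png

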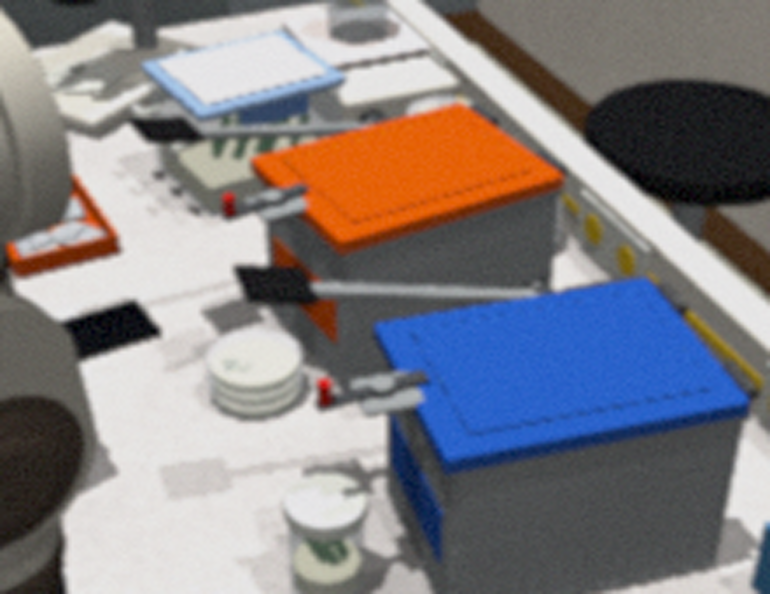

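```bash
cat > fit.py <<'E'
from h import *
from scipy.optimize import minimize
def bp(b,p):  # bin frame -> world
    c,s=np.cos(b[2]),np.sin(b[2]);return np.array([b[0]+c*p[0]-s*p[1],b[1]+s*p[0]+c*p[1],p[2]])
E
python3 - <<'E'
from fit import *
D={}
for n in("scene","side"):
    p,d=bot.camera(n);D[n]=(p,d,bot.get_calibration(n))
for nm,lo,hi,x0 in(("orange",3,18,(.678,.101,.126)),("blue",105,130,(.6567,-.2404,-.1056))):
  for cams in(("scene",),("side",),("scene","side")):
    M=[]
    for n in cams:
        p,d,c=D[n];W=cloud(d,c);hsv=cv2.cvtColor(p,cv2.COLOR_BGR2HSV)
        m=((hsv[...,0]>=lo)&(hsv[...,0]<=hi)&(hsv[...,1]>150)&(d>0)&(W[...,2]>.19)&(W[...,2]<.225)&(W[...,0]>.2)).astype(np.uint8)
        k,lab,st,_=cv2.connectedComponentsWithStats(m);i=1+st[1:,4].argmax();M.append(((lab==i).astype(np.uint8),c))
    def cost(b):
        t=0
        for m,c in M:
            pts=[proj(bp(b,(x,y,z)),c) for x in(-.129,.117) for y in(-.092,.092) for z in(.198,.208)]
            h=cv2.convexHull(np.float32(pts));S=8
            g=np.zeros((420,560),np.uint8);cv2.fillConvexPoly(g,np.int32(np.round(h*16)),1,shift=4)
            t+=(g!=m).sum()
        return t
    r=minimize(cost,x0,method="Nelder-Mead",options=dict(initial_simplex=np.array(x0)+np.vstack([np.zeros(3),np.diag([.006,.006,.04])])))
    print(nm,cams,r.x,np.degrees(r.x[2]),r.fun)
    if len(cams)==2 or 1:
        b=r.x
        print(" pivot",bp(b,(-.15,0,.206)),"paddle",bp(b,(-.205,.107,.257)),"peg0",bp(b,(-.198,0,.232)))
        for n in D:
            print("  ",n,"paddle px",proj(bp(b,(-.205,.107,.257)),D[n][2]),"lever pivot",proj(bp(b,(.03,.107,.188)),D[n][2]))
c=bot.get_calibration("wrist");T=np.linalg.inv(c["camera_from_world"]);print("wristcam",T,bot.get_obs()["time"])
p,d=bot.camera("wrist");cv2.imwrite("pics/w0.png",p)
p,d,c=D["scene"];print("box cloud",)
W=cloud(d,c);print(W[115,253],W[130,222],W[149,222],W[216,252])
E
```

```text
orange ('scene',) [0.67636829 0.10469087 0.14483772] 8.29859023805611 380.0
 pivot [0.52793889 0.08304109 0.206     ] paddle [0.45807127 0.18098248 0.257     ] peg0 [0.48044148 0.07611316 0.232     ]
   scene paddle px (np.float64(224.42914521646588), np.float64(148.1128166538017)) lever pivot (np.float64(293.3635465065111), np.float64(144.4954116767671))
   side paddle px (np.float64(226.08315173973645), np.float64(158.19058947281326)) lever pivot (np.float64(286.71982960871145), np.float64(158.55874941257798))
orange ('side',) [0.67832667 0.09493184 0.1298715 ] 7.441088662695627 120.0
 pivot [0.52958989 0.07550584 0.206     ] paddle [0.46119585 0.17448187 0.257     ] peg0 [0.48199412 0.06928951 0.232     ]
   scene paddle px (np.float64(225.98266416098755), np.float64(149.18888866163633)) lever pivot (np.float64(295.45982898082826), np.float64(146.0737747527575))
   side paddle px (np.float64(227.54339251756556), np.float64(158.88789339384704)) lever pivot (np.float64(288.70516864302454), np.float64(159.60069120793952))
orange ('scene', 'side') [0.67845363 0.09742655 0.14889696] 8.
[... 1725 characters left out ...]
0.232     ]
   scene paddle px (np.float64(255.8874266760206), np.float64(216.05892632789443)) lever pivot (np.float64(340.86804715590665), np.float64(219.71142398806876))
   side paddle px (np.float64(258.8763029895962), np.float64(205.45910442250127)) lever pivot (np.float64(335.7377937158769), np.float64(211.14704823737785))
wristcam [[ 0.32899338 -0.91253962 -0.24297078  0.24256436]
 [-0.94432998 -0.31847778 -0.08253963 -0.49779849]
 [-0.00206011  0.25659959 -0.9665156   0.37365264]
 [ 0.          0.          0.          1.        ]] 0.8
box cloud
[0.62629706 0.46501332 0.15503494] [0.53598027 0.62396784 0.00085044] [0.45005112 0.17834974 0.25765048] [ 0.45749643 -0.11221681  0.25466739]
```

```bash
cat > mv.py <<'E'
from h import *
from scipy.spatial.transform import Rotation as Ro
def shift(tgt,yaw=None,cmd=None):
    o=bot.get_obs();p=o["ee_pos"] if cmd is None else np.array(cmd[:3])
    R=Ro.from_euler("xyz",o["tcp_rot"],degrees=True)
    s=R.inv().apply(np.array(tgt)-p)
    w=(R.inv()*Ro.from_euler("xyz",[180,0,o["tcp_rot"][2] if yaw is None else yaw],degrees=True)).as_rotvec(degrees=True)
    print("shift",np.round(s*1000,1),"w",np.round(w,1))
E
python3 - <<'E'
from mv import *
print(bot.get_calibration("wrist")["fx"])
shift((.2,-.46,.40),7);shift((.47,.11,.41),7)
E
```

```text
298.54365602184646
shift [  37.2  -49.8 -157.7] w [-0.  -0.  12.2]
shift [ 480.  -499.  -167.7] w [-0.  -0.  12.2]
```

View pics/w0.png

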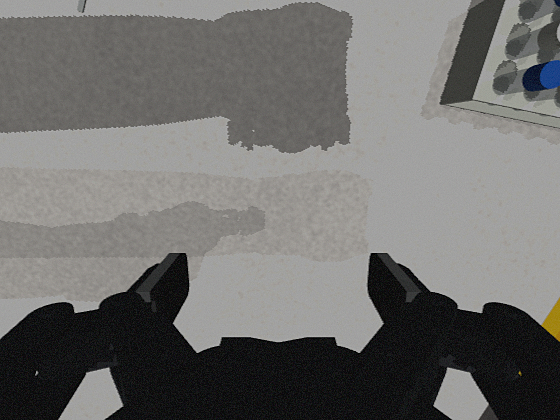

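>>> {"name": "play_rows", "arguments": {"targets": [{"fingers": -1, "x": 0.037, "y": -0.05, "z": -0.158, "wz": 6}, {"fingers": -1, "x": 0.037, "y": -0.05, "z": -0.158, "wz": 12.2}, {"fingers": -1, "x": 0.037, "y": -0.05, "z": -0.158, "wz": 12.2}, {"fingers": -1, "x": 0.06, "y": -0.08, "z": -0.16, "wz": 12.2}, {"fingers": -1, "x": 0.433, "y": -0.482, "z": -0.16, "wz": 12.2}, {"fingers": -1, "x": 0.433, "y": -0.482, "z": -0.16, "wz": 12.2}, {"fingers": -1, "x": 0.433, "y": -0.482, "z": -0.16, "wz": 12.2}, {"fingers": -1, "x": 0.433, "y": -0.482, "z": -0.16, "wz": 12.2}, {"fingers": -1, "x": 0.433, "y": -0.482, "z": -0.16, "wz": 12.2}, {"fingers": -1, "x": 0.433, "y": -0.482, "z": -0.16, "wz": 12.2}, {"fingers": -1, "x": 0.433, "y": -0.482, "z": -0.16, "wz": 12.2}, {"fingers": -1, "x": 0.433, "y": -0.482, "z": -0.16, "wz": 12.2}, {"fingers": -1, "x": 0.433, "y": -0.482, "z": -0.16, "wz": 12.2}, {"fingers": -1, "x": 0.433, "y": -0.482, "z": -0.16, "wz": 12.2}, {"fingers": -1, "x": 0.433, "y": -0.482, "z": -0.16, "wz": 12.2}, {"fingers": -1, "x": 0.433, "y": -0.482, "z": -0.16, "wz": 12.2}, {"fingers": -1, "x": 0.433, "y": -0.482, "z": -0.16, "wz": 12.2}, {"fingers": -1, "x": 0.433, "y": -0.482, "z": -0.16, "wz": 12.2}, {"fingers": -1, "x": 0.433, "y": -0.482, "z": -0.16, "wz": 12.2}, {"fingers": -1, "x": 0.433, "y": -0.482, "z": -0.16, "wz": 12.2}]}}

```text
$.targets[0]: bad value
```

```bash
python3 - <<'E'
from h import *
o=bot.get_obs();print(o["time"],o["ee_pos"],o["tcp_rot"],o["qd"].max(),o["wrist_force"],o["opening"])
p,d=bot.camera("wrist");c=bot.get_calibration("wrist");cv2.imwrite("pics/w1.png",p);np.savez("w1.npz",p=p,d=d,**c)
W=cloud(d,c);hsv=cv2.cvtColor(p,cv2.COLOR_BGR2HSV)
red=((hsv[...,0]>=170)|(hsv[...,0]<=3))&(hsv[...,1]>130)&(hsv[...,2]>60)
k,lab,st,ce=cv2.connectedComponentsWithStats(red.astype(np.uint8))
for i in range(1,k):
    if st[i,4]>15: print(st[i],ce[i],np.median(W[lab==i],0),ray(*ce[i],.230,c))
for q in("orange_peg","orange_paddle"):
    print(q,[(x["point"],x["confidence"]) for x in bot.place_of(q,"wrist")])
E
```

```text
0.85 [ 0.18124901 -0.51926246  0.24227239] [-1.79998189e+02 -6.35645332e-04  1.92406093e+01] 0.09776311137029033 [-0.07698835  0.53028962 -0.38220096] 0.08522386500157478
orange_peg []
orange_paddle []
```

View pics/w1.png

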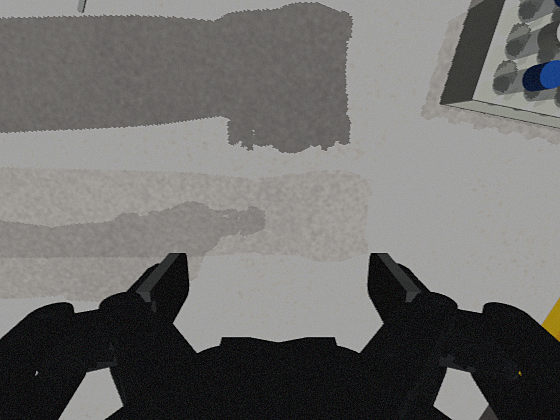

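The move was refused as a bad value, probably because some fields were missing, so I'll give all of them.

>>> {"name": "play_rows", "arguments": {"targets": [{"fingers": -1, "x": 0.037, "y": -0.05, "z": -0.158, "wx": 0, "wy": 0, "wz": 6}, {"fingers": -1, "x": 0.037, "y": -0.05, "z": -0.158, "wx": 0, "wy": 0, "wz": 12.2}, {"fingers": -1, "x": 0.037, "y": -0.05, "z": -0.158, "wx": 0, "wy": 0, "wz": 12.2}, {"fingers": -1, "x": 0.06, "y": -0.08, "z": -0.16, "wx": 0, "wy": 0, "wz": 12.2}, {"fingers": -1, "x": 0.433, "y": -0.482, "z": -0.16, "wx": 0, "wy": 0, "wz": 12.2}, {"fingers": -1, "x": 0.433, "y": -0.482, "z": -0.16, "wx": 0, "wy": 0, "wz": 12.2}, {"fingers": -1, "x": 0.433, "y": -0.482, "z": -0.16, "wx": 0, "wy": 0, "wz": 12.2}, {"fingers": -1, "x": 0.433, "y": -0.482, "z": -0.16, "wx": 0, "wy": 0, "wz": 12.2}, {"fingers": -1, "x": 0.433, "y": -0.482, "z": -0.16, "wx": 0, "wy": 0, "wz": 12.2}, {"fingers": -1, "x": 0.433, "y": -0.482, "z": -0.16, "wx": 0, "wy": 0, "wz": 12.2}, {"fingers": -1, "x": 0.433, "y": -0.482, "z": -0.16, "wx": 0, "wy": 0, "wz": 12.2}, {"fingers": -1, "x": 0.433, "y": -0.482, "z": -0.16, "wx": 0, "wy": 0, "wz": 12.2}, {"fingers": -1, "x": 0.433, "y": -0.482, "z": -0.16, "wx": 0, "wy": 0, "wz": 12.2}, {"fingers": -1, "x": 0.433, "y": -0.482, "z": -0.16, "wx": 0, "wy": 0, "wz": 12.2}, {"fingers": -1, "x": 0.433, "y": -0.482, "z": -0.16, "wx": 0, "wy": 0, "wz": 12.2}, {"fingers": -1, "x": 0.433, "y": -0.482, "z": -0.16, "wx": 0, "wy": 0, "wz": 12.2}, {"fingers": -1, "x": 0.433, "y": -0.482, "z": -0.16, "wx": 0, "wy": 0, "wz": 12.2}, {"fingers": -1, "x": 0.433, "y": -0.482, "z": -0.16, "wx": 0, "wy": 0, "wz": 12.2}, {"fingers": -1, "x": 0.433, "y": -0.482, "z": -0.16, "wx": 0, "wy": 0, "wz": 12.2}]}}

```text
time: 2.58
ee_pos: [0.435, 0.067, 0.4011]
tcp_rot: [-179.3, 0.1, 8.4]
wrist_force: [-0.6, 0.0, 0.3]
opening: 0.0
```

```bash
python3 - <<'E'
from h import *
p,d=bot.camera("scene") # settle
o=bot.get_obs();print(o["time"],o["ee_pos"],o["tcp_rot"],abs(o["qd"]).max(),o["wrist_force"],o["opening"])
c=bot.get_calibration("wrist");p,d=bot.camera("wrist");cv2.imwrite("pics/w2.png",p);np.savez("w1.npz",p=p,d=d,**c)
W=cloud(d,c);hsv=cv2.cvtColor(p,cv2.COLOR_BGR2HSV)
red=((hsv[...,0]>=170)|(hsv[...,0]<=3))&(hsv[...,1]>130)&(hsv[...,2]>60)
k,lab,st,ce=cv2.connectedComponentsWithStats(red.astype(np.uint8))
for i in range(1,k):
    if st[i,4]>15: print(st[i],ce[i],np.median(W[lab==i],0),ray(*ce[i],.230,c))
for q in("orange_peg","orange_paddle"):
    print(q,[(x["point"],x["confidence"]) for x in bot.place_of(q,"wrist")])
E
```

```text
2.6333 [0.43398603 0.06545197 0.4014923 ] [-1.79373054e+02  9.42663008e-02  8.23810240e+00] 2.638083900996548 [-0.69496218  0.09786418 -0.19739599] -0.0001965660495096255
[278 137  10  12 102] [282.41176471 142.49019608] [0.48558479 0.07094971 0.23149193] [0.48551594 0.07095544 0.23      ]
[541 198  19  14 155] [551.22580645 203.57419355] [ 0.46354054 -0.22032687  0.22178693] [ 0.46429226 -0.21272723  0.23      ]
orange_peg [([140.2, 280.0], 0.56)]
orange_paddle [([150.3, 158.9], 0.88)]
```

View pics/w2.png

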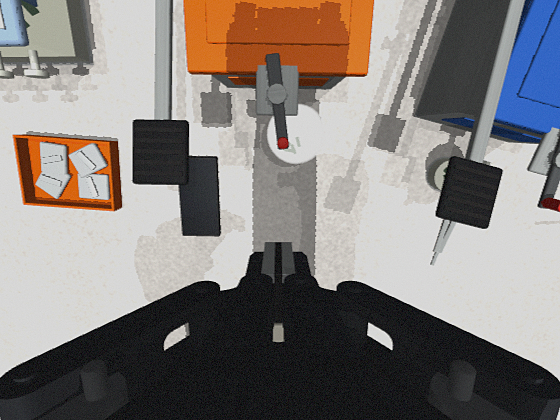

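The wrist view shows the orange peg at about (282,142), the catch pivot at (277,93), the paddle at (160,152) and the lid's front corners at (189,72) and (368,75). The TCP stands in front, in free space.

```bash
python3 - <<'E'
from fit import *
c=dict(np.load("w1.npz"));d=c["d"];W=cloud(d,c)
lid=W[20:60,220:350].reshape(-1,3);print("lid z",np.median(lid[:,2]))
A={"peg":((282.4,141.2),.232),"pivot":((277,93.5),.215),"paddle":((160.5,152),.257),"cl":((188.5,71.5),.206),"cr":((368,75.5),.206),"bpad":((470,192),.257)}
P={}
for k,((u,v),z) in A.items():
    P[k]=ray(u,v,z,c);print(k,P[k].round(4),"depth:",W[int(v),int(u)].round(4))
def cost(b):
    r=lambda k,p:((P[k]-bp(b,p))[:2]**2).sum()
    return r("pivot",(-.15,0,0))+r("paddle",(-.205,.107,0))+r("cl",(-.129,.092,0))+r("cr",(-.129,-.092,0))
r=minimize(cost,(.678,.098,.13),method="Nelder-Mead",options=dict(xatol=1e-6,fatol=1e-10));b=r.x
print(b,np.degrees(b[2]),np.sqrt(r.fun/4))
pv=bp(b,(-.15,0,.2));print("pivot",pv,"paddle",bp(b,(-.205,.107,.257)),"end",bp(b,(-.21,.107,.136)))
v=P["peg"]-pv;print("r",np.hypot(*v[:2]),"theta",np.degrees(np.arctan2(v[1],v[0])-b[2])%360-180)
m=W[138:170,140:182].reshape(-1,3);m=m[m[:,2]>.2];print(np.median(m,0),len(m), m[:,2].min(),m[:,2].max())
np.save("b.npy",b)
o=bot.get_obs();print(o["ee_pos"],o["tcp_rot"])
E
```

```text
lid z 0.20661649164164303
peg [0.4868 0.0712 0.232 ] depth: [0.487  0.0716 0.2319]
pivot [0.5314 0.0832 0.215 ] depth: [0.5319 0.0833 0.2146]
paddle [0.4623 0.1803 0.257 ] depth: [0.4621 0.1813 0.2556]
cl [0.5404 0.1752 0.206 ] depth: [0.5412 0.1767 0.2029]
cr [ 0.5622 -0.005   0.206 ] depth: [ 0.6032 -0.0546 -0.0016]
bpad [ 0.4671 -0.1089  0.257 ] depth: [ 0.4668 -0.1104  0.2547]
[0.67946711 0.1013173  0.12711658] 7.28324364500852 0.0013045148619607158
pivot [0.53067737 0.08230112 0.2       ] paddle [0.46255626 0.1814652  0.257     ] end [0.45759661 0.18083132 0.136     ]
r 0.045241218406478885 theta 6.966694330692434
[0.46080804 0.18044981 0.25628545] 1344 0.2511948739856865 0.5327348354611261
[0.43285995 0.06334903 0.40254218] [-1.79392284e+02 -4.40329388e-03  7.99448441e+00]
```

```bash
cat > rows.py <<'E'
from mv import *
import json
b=np.load("b.npy")
def fing(th,gap=0.0,off=.017,z=.229,rad=.048):
    t=np.radians(th);d=np.array([np.sin(t),-np.cos(t)]);pg=np.array([-.15-rad*np.cos(t),-rad*np.sin(t)])
    f=pg-d*(off+gap);c,s=np.cos(b[2]),np.sin(b[2])
    return [b[0]+c*f[0]-s*f[1],b[1]+s*f[0]+c*f[1],z,np.degrees(b[2])+th-90]
def rows(wps,base=None):
    o=bot.get_obs();p=o["ee_pos"] if base is None else np.array(base[:3])
    rot=o["tcp_rot"] if base is None else [180,0,base[3]]
    R=Ro.from_euler("xyz",rot,degrees=True)
    print("now",o["time"],o["ee_pos"].round(4),o["tcp_rot"].round(2),"F",o["wrist_force"].round(1),"qd",abs(o["qd"]).max().round(2))
    for w in wps:
        s=R.inv().apply(np.array(w[:3])-p);v=(R.inv()*Ro.from_euler("xyz",[180,0,w[3]],degrees=True)).as_rotvec(degrees=True)
        print(json.dumps(dict(zip(("x","y","z","wx","wy","wz"),[*s.round(4),*v.round(1)]))))
E
python3 - <<'E'
from rows import *
f=fing(7.5,.015);print(f)
rows([[*f[:2],.33,f[3]]])
E
```

```text
[np.float64(0.4761010499721847), np.float64(0.10099403206852484), 0.229, np.float64(-75.21675635499147)]
now 2.7833 [0.4329 0.0633 0.4025] [-179.39   -0.      7.99] F [-0.8 -0.5 -0.7] qd 0.75
{"x": 0.0481, "y": -0.0305, "z": 0.0729, "wx": -0.5, "wy": 0.4, "wz": 83.2}
```

>>> {"name": "play_rows", "arguments": {"targets": [{"fingers": -1, "x": 0.01, "y": -0.01, "z": 0.01, "wx": 0, "wy": 0, "wz": 7}, {"fingers": -1, "x": 0.02, "y": -0.02, "z": 0.02, "wx": 0, "wy": 0, "wz": 14}, {"fingers": -1, "x": 0.03, "y": -0.03, "z": 0.03, "wx": 0, "wy": 0, "wz": 21}, {"fingers": -1, "x": 0.04, "y": -0.03, "z": 0.04, "wx": 0, "wy": 0, "wz": 28}, {"fingers": -1, "x": 0.048, "y": -0.03, "z": 0.05, "wx": 0, "wy": 0, "wz": 35}, {"fingers": -1, "x": 0.048, "y": -0.03, "z": 0.06, "wx": 0, "wy": 0, "wz": 42}, {"fingers": -1, "x": 0.048, "y": -0.03, "z": 0.073, "wx": 0, "wy": 0, "wz": 49}, {"fingers": -1, "x": 0.048, "y": -0.03, "z": 0.073, "wx": 0, "wy": 0, "wz": 56}, {"fingers": -1, "x": 0.048, "y": -0.03, "z": 0.073, "wx": 0, "wy": 0, "wz": 63}, {"fingers": -1, "x": 0.048, "y": -0.03, "z": 0.073, "wx": 0, "wy": 0, "wz": 70}, {"fingers": -1, "x": 0.048, "y": -0.03, "z": 0.073, "wx": 0, "wy": 0, "wz": 77}, {"fingers": -1, "x": 0.048, "y": -0.03, "z": 0.073, "wx": 0, "wy": 0, "wz": 83.2}, {"fingers": -1, "x": 0.048, "y": -0.03, "z": 0.073, "wx": 0, "wy": 0, "wz": 83.2}, {"fingers": -1, "x": 0.048, "y": -0.03, "z": 0.073, "wx": 0, "wy": 0, "wz": 83.2}, {"fingers": -1, "x": 0.048, "y": -0.03, "z": 0.073, "wx": 0, "wy": 0, "wz": 83.2}, {"fingers": -1, "x": 0.048, "y": -0.03, "z": 0.073, "wx": 0, "wy": 0, "wz": 83.2}]}}

```text
time: 4.12
ee_pos: [0.3145, -0.1774, 0.3334]
tcp_rot: [-165.3, 4.4, -40.5]
wrist_force: [-0.4, -0.6, 0.4]
opening: 0.0002
```

```bash
python3 - <<'E'
from rows import *
f=fing(7.5,.015)
rows([[*f[:2],.229,f[3]]])
c=bot.get_calibration("wrist");p,d=bot.camera("wrist");cv2.imwrite("pics/w3.png",p)
print(bot.get_obs()["ee_pos"],bot.get_obs()["tcp_rot"])
E
```

```text
now 4.1167 [ 0.3145 -0.1774  0.3334] [-165.32    4.4   -40.46] F [-0.4 -0.6  0.4] qd 37.99
{"x": -0.0495, "y": -0.2789, "z": 0.1852, "wx": -12.9, "wy": 8.7, "wz": 34.0}
[ 0.31201931 -0.17799752  0.3340268 ] [-165.40148873    4.39066956  -40.7367147 ]
```

View pics/w3.png

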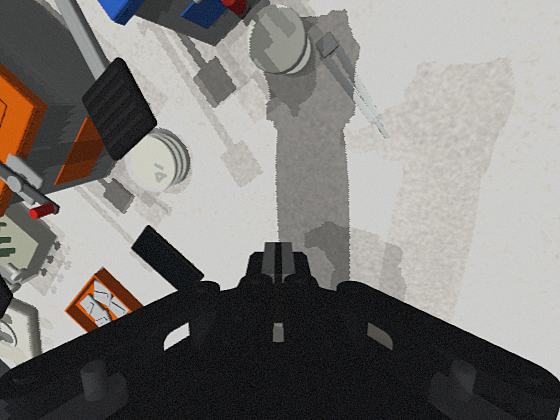

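```bash
python3 - <<'E'
from workcell import bot
o=bot.get_obs();print(o)
E
```

```text
{'time': 4.1667, 'q': array([-40.78479491, -14.54941037,   1.21006402, 110.16262807,
        14.59482518, 179.95046241]), 'qd': array([ 3.53693044,  1.11274601,  1.70551916, -0.33207923,  0.40285878,
        0.01262568]), 'joint_efforts': array([ 2.63374686e+00, -2.27672696e+01,  4.13322759e+01, -8.29077959e-01,
        1.50472507e+00, -5.10590879e-03]), 'ee_pos': array([ 0.31201931, -0.17799752,  0.3340268 ]), 'tcp_rot': array([-165.40148873,    4.39066956,  -40.7367147 ]), 'wrist_force': array([-0.55824067, -2.20642269,  2.4210209 ]), 'torque': array([-0.26594101,  0.04821154, -0.04070129]), 'opening': 8.748087093468227e-05}
```

The last joint hit its 180° limit, because yaw = q1 − q6 + 180, so I'll use the half-turned tool orientation instead. I need to recover gently first, so I'll check which commanded pose applies.

>>> {"name": "play_rows", "arguments": {"targets": [{"fingers": -1, "x": 0, "y": 0, "z": -0.03, "wx": 0, "wy": 0, "wz": -7}, {"fingers": -1, "x": 0, "y": 0, "z": -0.06, "wx": 0, "wy": 0, "wz": -14}, {"fingers": -1, "x": 0, "y": 0, "z": -0.06, "wx": 0, "wy": 0, "wz": -21}, {"fingers": -1, "x": 0, "y": 0, "z": -0.06, "wx": 0, "wy": 0, "wz": -21}]}}

```text
time: 4.5
ee_pos: [0.3091, -0.1918, 0.3927]
tcp_rot: [-164.8, -1.3, -19.7]
wrist_force: [0.1, -0.1, -0.9]
opening: 0.0003
```

```bash
python3 - <<'E'
from rows import *
f=fing(7.5,.015)
rows([[.40,.04,.40,105-70],[*f[:2],.34,f[3]+180]]);print(bot.get_obs()["q"])
E
```

```text
now 4.5 [ 0.3091 -0.1918  0.3927] [-164.81   -1.31  -19.73] F [ 0.1 -0.1 -0.9] qd 13.78
{"x": 0.0074, "y": -0.2421, "z": 0.0583, "wx": -13.4, "wy": -8.5, "wz": -54.2}
{"x": 0.0571, "y": -0.3063, "z": 0.1391, "wx": -7.2, "wy": -17.2, "wz": -123.5}
[-42.67269192 -10.3838124   11.5893674  116.81592038  14.47275504
 156.26927188]
```

>>> {"name": "play_rows", "arguments": {"targets": [{"fingers": -1, "x": 0.0, "y": -0.03, "z": 0.005, "wx": -1.7, "wy": -1.1, "wz": -6.8}, {"fingers": -1, "x": 0.0, "y": -0.06, "z": 0.01, "wx": -3.3, "wy": -2.1, "wz": -13.5}, {"fingers": -1, "x": 0.0, "y": -0.09, "z": 0.02, "wx": -5, "wy": -3.2, "wz": -20.3}, {"fingers": -1, "x": 0.0, "y": -0.12, "z": 0.03, "wx": -6.7, "wy": -4.2, "wz": -27.1}, {"fingers": -1, "x": 0.0, "y": -0.15, "z": 0.035, "wx": -8.4, "wy": -5.3, "wz": -33.9}, {"fingers": -1, "x": 0.003, "y": -0.18, "z": 0.04, "wx": -10, "wy": -6.4, "wz": -40.6}, {"fingers": -1, "x": 0.005, "y": -0.21, "z": 0.05, "wx": -11.7, "wy": -7.4, "wz": -47.4}, {"fingers": -1, "x": 0.007, "y": -0.242, "z": 0.058, "wx": -13.4, "wy": -8.5, "wz": -54.2}, {"fingers": -1, "x": 0.007, "y": -0.242, "z": 0.058, "wx": -13.4, "wy": -8.5, "wz": -54.2}, {"fingers": -1, "x": 0.007, "y": -0.242, "z": 0.058, "wx": -13.4, "wy": -8.5, "wz": -54.2}]}}

```text
time: 5.33
ee_pos: [0.4006, 0.0422, 0.3982]
tcp_rot: [-179.7, 0.2, 34.8]
wrist_force: [-0.7, 0.2, -0.1]
opening: 0.0001
```

```bash
python3 - <<'E'
from rows import *
f=fing(7.5,.015);print(f)
rows([[*f[:2],.34,f[3]+180]]);print(bot.get_obs()["q"])
E
```

```text
[np.float64(0.4761010499721847), np.float64(0.10099403206852484), 0.229, np.float64(-75.21675635499147)]
now 5.3333 [0.4006 0.0422 0.3982] [-179.69    0.2    34.85] F [-0.7  0.2 -0.1] qd 4.19
{"x": 0.0957, "y": -0.0048, "z": 0.0579, "wx": -0.4, "wy": -0.0, "wz": -69.9}
[  5.89422707  -7.66825156  15.84930611 113.84525167   0.17089833
 151.04615092]
```

>>> {"name": "play_rows", "arguments": {"targets": [{"fingers": -1, "x": 0.01, "y": 0, "z": 0.005, "wx": 0, "wy": 0, "wz": -7}, {"fingers": -1, "x": 0.02, "y": 0, "z": 0.01, "wx": 0, "wy": 0, "wz": -14}, {"fingers": -1, "x": 0.03, "y": 0, "z": 0.02, "wx": 0, "wy": 0, "wz": -21}, {"fingers": -1, "x": 0.045, "y": 0, "z": 0.03, "wx": 0, "wy": 0, "wz": -28}, {"fingers": -1, "x": 0.06, "y": 0, "z": 0.04, "wx": 0, "wy": 0, "wz": -35}, {"fingers": -1, "x": 0.075, "y": -0.003, "z": 0.05, "wx": 0, "wy": 0, "wz": -42}, {"fingers": -1, "x": 0.09, "y": -0.005, "z": 0.058, "wx": 0, "wy": 0, "wz": -49}, {"fingers": -1, "x": 0.096, "y": -0.005, "z": 0.058, "wx": 0, "wy": 0, "wz": -56}, {"fingers": -1, "x": 0.096, "y": -0.005, "z": 0.058, "wx": 0, "wy": 0, "wz": -63}, {"fingers": -1, "x": 0.096, "y": -0.005, "z": 0.058, "wx": 0, "wy": 0, "wz": -69.9}, {"fingers": -1, "x": 0.096, "y": -0.005, "z": 0.058, "wx": 0, "wy": 0, "wz": -69.9}, {"fingers": -1, "x": 0.096, "y": -0.005, "z": 0.058, "wx": 0, "wy": 0, "wz": -69.9}]}}

```text
time: 6.33
ee_pos: [0.4763, 0.0982, 0.341]
tcp_rot: [-179.8, -0.2, 104.2]
wrist_force: [0.7, -0.1, -0.6]
opening: 0.0006
```

```bash
python3 - <<'E'
from rows import *
f=fing(7.5,.015)
rows([[*f[:2],.229,f[3]+180]]);print(bot.get_obs()["q"])
p,d=bot.camera("scene");cv2.imwrite("pics/s3.png",p)
p,d=bot.camera("wrist");cv2.imwrite("pics/w4.png",p)
E
```

```text
now 6.3333 [0.4763 0.0982 0.341 ] [-179.8    -0.21  104.24] F [ 0.7 -0.1 -0.6] qd 1.11
{"x": 0.0023, "y": 0.0009, "z": 0.112, "wx": -0.2, "wy": -0.2, "wz": -0.5}
[ 1.15350066e+01 -5.32116520e-02  1.61216725e+01  1.06382374e+02
  2.02358671e-01  8.72893067e+01]
```

View pics/w4.png

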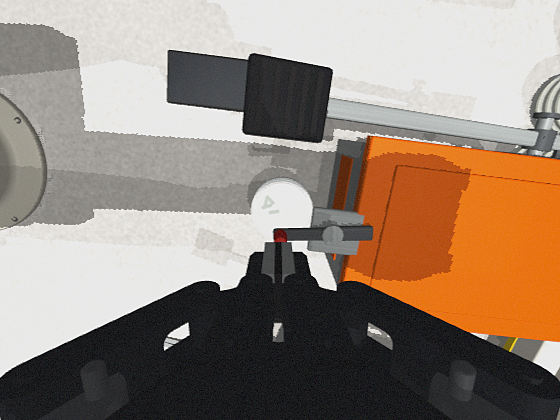

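View pics/s3.png

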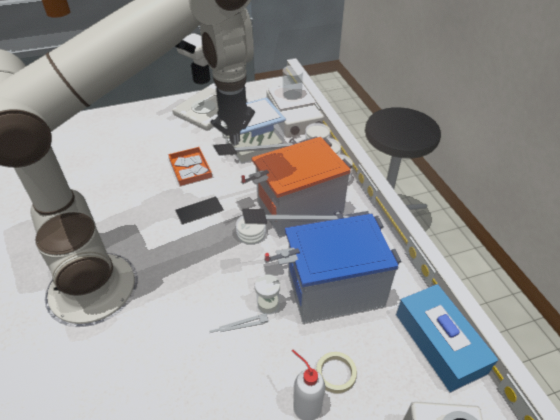

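The wrist view confirms the catch is untouched, with the peg at (280,236). The finger is on its +y side, so I'll descend.

>>> {"name": "play_rows", "arguments": {"targets": [{"fingers": -1, "x": 0.002, "y": 0, "z": 0.03, "wx": 0, "wy": 0, "wz": -0.5}, {"fingers": -1, "x": 0.002, "y": 0, "z": 0.06, "wx": 0, "wy": 0, "wz": -0.5}, {"fingers": -1, "x": 0.002, "y": 0, "z": 0.085, "wx": 0, "wy": 0, "wz": -0.5}, {"fingers": -1, "x": 0.002, "y": 0, "z": 0.1, "wx": 0, "wy": 0, "wz": -0.5}, {"fingers": -1, "x": 0.002, "y": 0, "z": 0.108, "wx": 0, "wy": 0, "wz": -0.5}, {"fingers": -1, "x": 0.002, "y": 0, "z": 0.112, "wx": 0, "wy": 0, "wz": -0.5}, {"fingers": -1, "x": 0.002, "y": 0, "z": 0.112, "wx": 0, "wy": 0, "wz": -0.5}, {"fingers": -1, "x": 0.002, "y": 0, "z": 0.112, "wx": 0, "wy": 0, "wz": -0.5}]}}

```text
time: 7.1
ee_pos: [0.4758, 0.1019, 0.23]
tcp_rot: [-179.9, -0.2, 105.2]
wrist_force: [0.3, 0.4, 0.8]
opening: -0.0001
```

```bash
python3 - <<'E'
from rows import *
rows([[*fing(t)[:3],fing(t)[3]+180] for t in (7.5,10,15,20,25,30,35,40,45,50,55,60,65,70,75,80,84)]);print(bot.get_obs()["q"])
p,d=bot.camera("wrist");cv2.imwrite("pics/w5.png",p)
E
```

```text
now 7.1 [0.4758 0.1019 0.23  ] [-179.88   -0.21  105.18] F [0.3 0.4 0.8] qd 0.66
{"x": -0.016, "y": -0.0001, "z": 0.0009, "wx": -0.1, "wy": -0.2, "wz": 0.4}
{"x": -0.0181, "y": -0.0008, "z": 0.0009, "wx": -0.1, "wy": -0.2, "wz": -2.1}
{"x": -0.0223, "y": -0.0019, "z": 0.0009, "wx": -0.1, "wy": -0.2, "wz": -7.1}
{"x": -0.0267, "y": -0.0027, "z": 0.0009, "wx": -0.1, "wy": -0.2, "wz": -12.1}
{"x": -0.0312, "y": -0.0031, "z": 0.0009, "wx": -0.1, "wy": -0.2, "wz": -17.1}
{"x": -0.0356, "y": -0.0031, "z": 0.0009, "wx": -0.1, "wy": -0.2, "wz": -22.1}
{"x": -0.04, "y": -0.0027, "z": 0.0009, "wx": -0.1, "wy": -0.2, "wz": -27.1}
{"x": -0.0444, "y": -0.0019, "z": 0.0008, "wx": -0.1, "wy": -0.2, "wz": -32.1}
{"x": -0.0487, "y": -0.0007, "z": 0.0008, "wx": -0.1, "wy": -0.2, "wz": -37.1}
{"x": -0.0529, "y": 0.0008, "z": 0.0008, "wx": -0.0, "wy": -0.2, "wz": -42.1}
{"x": -0.0569, "y": 0.0027, "z": 0.0008, "wx": -0.0, "wy": -0.2, "wz": -47.1}
{"x": -0.0607, "y": 0.0049, "z": 0.0008, "wx": -0.0, "wy": -0.3, "wz": -52.1}
{"x": -0.0644, "y": 0.0074, "z": 0.0008, "wx": -0.0, "wy": -0.3, "wz": -57.1}
{"x": -0.0678, "y": 0.0103, "z": 0.0007, "wx": 0.0, "wy": -0.3, "wz": -62.1}
{"x": -0.0709, "y": 0.0135, "z": 0.0007, "wx": 0.0, "wy": -0.3, "wz": -67.1}
{"x": -0.0737, "y": 0.0169, "z": 0.0007, "wx": 0.0, "wy": -0.3, "wz": -72.1}
{"x": -0.0758, "y": 0.0198, "z": 0.0007, "wx": 0.0, "wy": -0.3, "wz": -76.1}
[11.97417738 -3.79807992 -0.14049603 93.7924865   0.20182419 86.78987764]
```

View pics/w5.png

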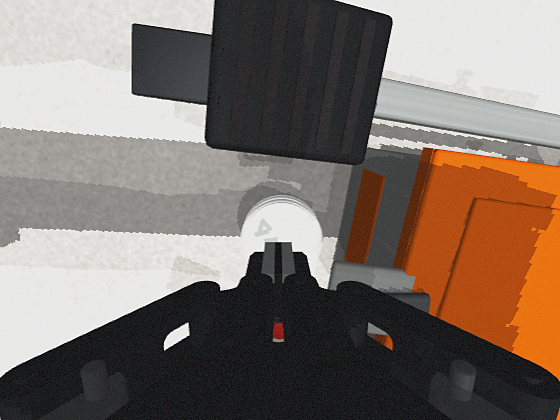

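The fingertip sits centred just behind the peg, which shows at (278,332). I'll push round the arc now.

>>> {"name": "play_rows", "arguments": {"targets": [{"fingers": -1, "x": -0.01, "y": 0, "z": 0.001, "wx": 0, "wy": 0, "wz": 0}, {"fingers": -1, "x": -0.016, "y": 0, "z": 0.001, "wx": 0, "wy": 0, "wz": 0}, {"fingers": -1, "x": -0.0181, "y": -0.0008, "z": 0.001, "wx": 0, "wy": 0, "wz": -2.1}, {"fingers": -1, "x": -0.0223, "y": -0.0019, "z": 0.001, "wx": 0, "wy": 0, "wz": -7.1}, {"fingers": -1, "x": -0.0267, "y": -0.0027, "z": 0.001, "wx": 0, "wy": 0, "wz": -12.1}, {"fingers": -1, "x": -0.0312, "y": -0.0031, "z": 0.001, "wx": 0, "wy": 0, "wz": -17.1}, {"fingers": -1, "x": -0.0356, "y": -0.0031, "z": 0.001, "wx": 0, "wy": 0, "wz": -22.1}, {"fingers": -1, "x": -0.04, "y": -0.0027, "z": 0.001, "wx": 0, "wy": 0, "wz": -27.1}, {"fingers": -1, "x": -0.0444, "y": -0.0019, "z": 0.001, "wx": 0, "wy": 0, "wz": -32.1}, {"fingers": -1, "x": -0.0487, "y": -0.0007, "z": 0.001, "wx": 0, "wy": 0, "wz": -37.1}, {"fingers": -1, "x": -0.0529, "y": 0.0008, "z": 0.001, "wx": 0, "wy": 0, "wz": -42.1}, {"fingers": -1, "x": -0.0569, "y": 0.0027, "z": 0.001, "wx": 0, "wy": 0, "wz": -47.1}, {"fingers": -1, "x": -0.0607, "y": 0.0049, "z": 0.001, "wx": 0, "wy": 0, "wz": -52.1}, {"fingers": -1, "x": -0.0644, "y": 0.0074, "z": 0.001, "wx": 0, "wy": 0, "wz": -57.1}, {"fingers": -1, "x": -0.0678, "y": 0.0103, "z": 0.001, "wx": 0, "wy": 0, "wz": -62.1}, {"fingers": -1, "x": -0.0709, "y": 0.0135, "z": 0.001, "wx": 0, "wy": 0, "wz": -67.1}, {"fingers": -1, "x": -0.0737, "y": 0.0169, "z": 0.001, "wx": 0, "wy": 0, "wz": -72.1}, {"fingers": -1, "x": -0.0758, "y": 0.0198, "z": 0.001, "wx": 0, "wy": 0, "wz": -76.1}, {"fingers": -1, "x": -0.0758, "y": 0.0198, "z": 0.001, "wx": 0, "wy": 0, "wz": -76.1}]}}

```text
time: 8.73
ee_pos: [0.5152, 0.0331, 0.2277]
tcp_rot: [179.9, -0.2, -178.5]
wrist_force: [-0.1, 0.1, 0.2]
opening: -0.0001
```

```bash
python3 - <<'E'
from rows import *
rows([[*fing(t)[:3],fing(t)[3]+180] for t in (84,87,90)]+[[*fing(90,-.003)[:3],fing(90)[3]+180]]);print(bot.get_obs()["q"])
p,d=bot.camera("wrist");cv2.imwrite("pics/w6.png",p)
p,d=bot.camera("side");cv2.imwrite("pics/s6.png",cv2.resize(p[120:260,180:380],None,fx=4,fy=4))
E
```

```text
now 8.7333 [0.5152 0.0331 0.2277] [ 179.85   -0.23 -178.53] F [-0.1  0.1  0.2] qd 8.08
{"x": 0.0004, "y": 0.0008, "z": -0.0013, "wx": 0.1, "wy": -0.2, "wz": 0.2}
{"x": -0.0021, "y": -0.0, "z": -0.0013, "wx": 0.2, "wy": -0.2, "wz": -2.8}
{"x": -0.0047, "y": -0.0007, "z": -0.0013, "wx": 0.2, "wy": -0.2, "wz": -5.8}
{"x": -0.0077, "y": -0.0004, "z": -0.0013, "wx": 0.2, "wy": -0.2, "wz": -5.8}
[ 3.59717388  0.27412645  3.57823586 93.52546615  0.15682428  2.12410015]
```

View pics/w6.png

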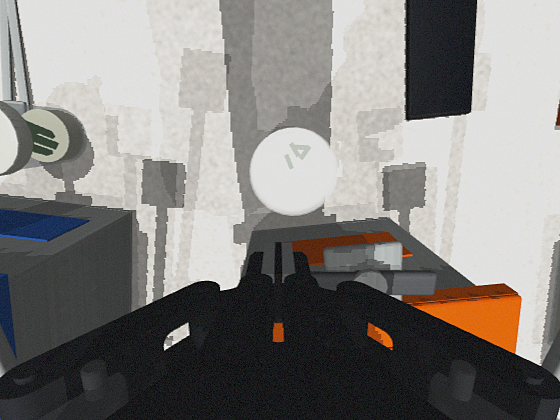

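View pics/s6.png

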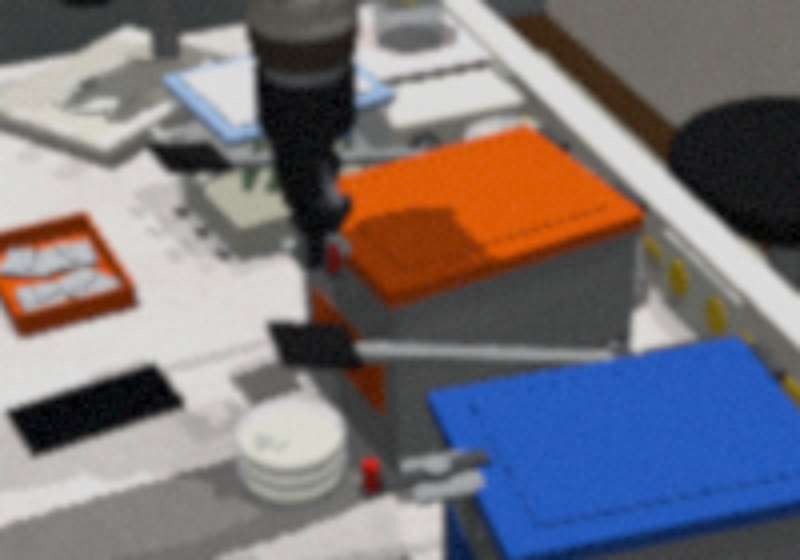

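The catch now lies nearly across the front, with the peg at the finger. I'll push gently to the stop.

>>> {"name": "play_rows", "arguments": {"targets": [{"fingers": -1, "x": -0.002, "y": 0, "z": -0.0005, "wx": 0, "wy": 0, "wz": -2.8}, {"fingers": -1, "x": -0.004, "y": -0.0005, "z": -0.0005, "wx": 0, "wy": 0, "wz": -5.5}, {"fingers": -1, "x": -0.006, "y": -0.0005, "z": -0.0005, "wx": 0, "wy": 0, "wz": -5.8}, {"fingers": -1, "x": -0.007, "y": -0.0005, "z": -0.0005, "wx": 0, "wy": 0, "wz": -5.8}, {"fingers": -1, "x": -0.007, "y": -0.0005, "z": -0.0005, "wx": 0, "wy": 0, "wz": -5.8}]}}

```text
time: 9.25
ee_pos: [0.521, 0.0335, 0.2281]
tcp_rot: [179.8, -0.3, -173.0]
wrist_force: [-3.6, -1.5, 2.1]
opening: 0.0001
```

>>> {"name": "play_rows", "arguments": {"targets": [{"fingers": -1, "x": -0.001, "y": 0, "z": 0, "wx": 0, "wy": 0, "wz": 0}, {"fingers": -1, "x": -0.002, "y": 0, "z": 0, "wx": 0, "wy": 0, "wz": 0}, {"fingers": -1, "x": -0.002, "y": 0, "z": 0, "wx": 0, "wy": 0, "wz": 0}]}}

```text
time: 9.5
ee_pos: [0.5216, 0.0335, 0.2281]
tcp_rot: [179.8, -0.5, -173.0]
wrist_force: [-11.8, -3.0, 4.9]
opening: 0.0
```

Force is rising with no motion, so the catch is at its stop. I'll back off and lift.

>>> {"name": "play_rows", "arguments": {"targets": [{"fingers": -1, "x": 0.01, "y": 0, "z": 0, "wx": 0, "wy": 0, "wz": 0}, {"fingers": -1, "x": 0.025, "y": 0, "z": 0, "wx": 0, "wy": 0, "wz": 0}, {"fingers": -1, "x": 0.035, "y": 0, "z": -0.02, "wx": 0, "wy": 0, "wz": 0}, {"fingers": -1, "x": 0.05, "y": 0, "z": -0.06, "wx": 0, "wy": 0, "wz": 0}, {"fingers": -1, "x": 0.06, "y": 0, "z": -0.1, "wx": 0, "wy": 0, "wz": 0}, {"fingers": -1, "x": 0.06, "y": 0, "z": -0.11, "wx": 0, "wy": 0, "wz": 0}, {"fingers": -1, "x": 0.06, "y": 0, "z": -0.11, "wx": 0, "wy": 0, "wz": 0}, {"fingers": -1, "x": 0.06, "y": 0, "z": -0.11, "wx": 0, "wy": 0, "wz": 0}]}}

```text
time: 10.17
ee_pos: [0.4648, 0.0263, 0.3389]
tcp_rot: [179.8, -0.1, -172.9]
wrist_force: [0.4, -0.6, -0.8]
opening: -0.0002
```

```bash
python3 - <<'E'
from fit import *
b=np.load("b.npy")
from rows import rows
pd=bp(b,(-.207,.107,.257))
rows([[*pd[:2],.34,187.3],[*pd[:2],.29,187.3]])
for n in("scene","side"):
    p,d=bot.camera(n);c=bot.get_calibration(n)
    u,v=map(int,proj(bp(b,(-.15,0,.21)),c));im=p[v-60:v+60,u-80:u+80];cv2.imwrite(f"pics/{n}7.png",cv2.resize(im,None,fx=4,fy=4))
    print(n,"expected peg px in crop",(np.array(proj(bp(b,(-.15,-.048,.225)),c))-[u-80,v-60])*4)
E
```

```text
now 10.1667 [0.4648 0.0263 0.3389] [ 1.7982e+02 -1.0000e-01 -1.7292e+02] F [ 0.4 -0.6 -0.8] qd 2.48
{"x": -0.0149, "y": 0.1543, "z": -0.0007, "wx": 0.2, "wy": -0.1, "wz": -0.2}
{"x": -0.015, "y": 0.1541, "z": 0.0493, "wx": 0.2, "wy": -0.1, "wz": -0.2}
scene expected peg px in crop [350.24051107 266.2150266 ]
side expected peg px in crop [347.76844806 252.28060464]
```

View pics/scene7.png

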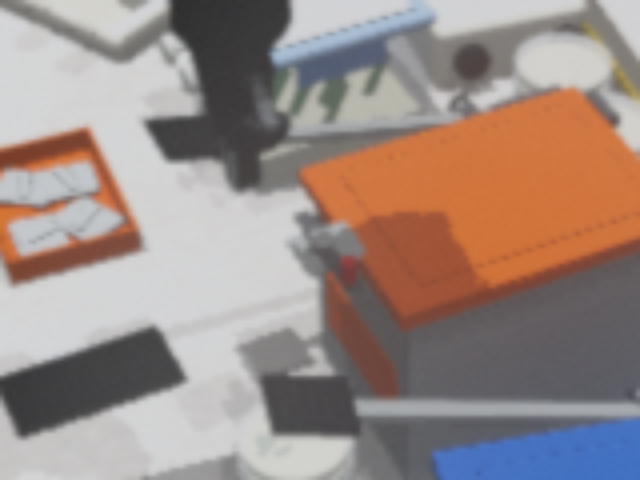

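View pics/side7.png

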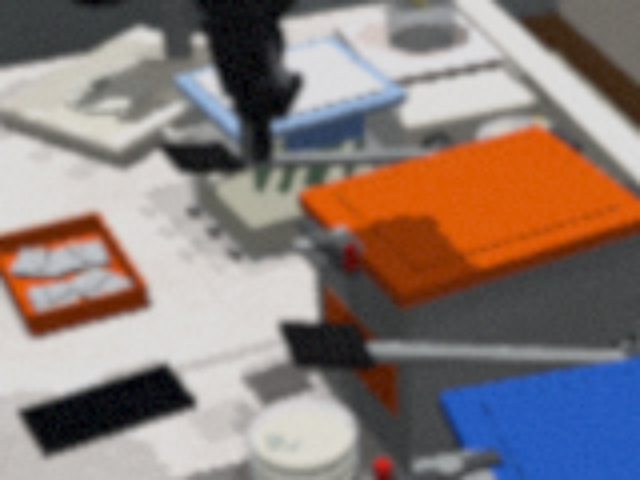

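The peg shows at (348,268) in the scene crop and (348,255) in the side crop, within a pixel of where a fully turned catch should be. Next I'll move above the paddle.

>>> {"name": "play_rows", "arguments": {"targets": [{"fingers": -1, "x": -0.004, "y": 0.03, "z": 0, "wx": 0, "wy": 0, "wz": 0}, {"fingers": -1, "x": -0.008, "y": 0.065, "z": 0, "wx": 0, "wy": 0, "wz": 0}, {"fingers": -1, "x": -0.012, "y": 0.1, "z": 0, "wx": 0, "wy": 0, "wz": 0}, {"fingers": -1, "x": -0.014, "y": 0.135, "z": 0, "wx": 0, "wy": 0, "wz": 0}, {"fingers": -1, "x": -0.015, "y": 0.15, "z": 0, "wx": 0, "wy": 0, "wz": 0}, {"fingers": -1, "x": -0.015, "y": 0.154, "z": 0.015, "wx": 0, "wy": 0, "wz": 0}, {"fingers": -1, "x": -0.015, "y": 0.154, "z": 0.035, "wx": 0, "wy": 0, "wz": 0}, {"fingers": -1, "x": -0.015, "y": 0.154, "z": 0.049, "wx": 0, "wy": 0, "wz": 0}, {"fingers": -1, "x": -0.015, "y": 0.154, "z": 0.049, "wx": 0, "wy": 0, "wz": 0}, {"fingers": -1, "x": -0.015, "y": 0.154, "z": 0.049, "wx": 0, "wy": 0, "wz": 0}]}}

```text
time: 11.1
ee_pos: [0.4594, 0.1808, 0.2884]
tcp_rot: [179.9, -0.4, -172.9]
wrist_force: [-0.4, 0.2, -0.4]
opening: -0.0001
```

```bash
python3 - <<'E'
from fit import *
b=np.load("b.npy")
from rows import rows
w=[]
for dz in np.r_[0,np.arange(8,122,8),121,123]:
    z=.257-dz; s=np.clip((z-.1965)/.245,-1,1)  # midheight
    x=.03-np.sqrt(.245**2-min(.0605,abs(z-.1965))**2)+.0025
    w.append([*bp(b,(x,.107,0))[:2],z+.011,187.3])
rows(w)
p,d=bot.camera("wrist");cv2.imwrite("pics/w8.png",p)
p,d=bot.camera("scene");cv2.imwrite("pics/s8.png",cv2.resize(p[90:230,170:370],None,fx=4,fy=4))
E
```

```text
now 11.1 [0.4594 0.1808 0.2884] [ 179.86   -0.39 -172.86] F [-0.4  0.2 -0.4] qd 2.72
{"x": -0.0034, "y": 0.0002, "z": 0.0204, "wx": 0.1, "wy": -0.4, "wz": -0.2}
{"x": -0.0579, "y": -0.0196, "z": 8.0202, "wx": 0.1, "wy": -0.4, "wz": -0.2}
{"x": -0.1124, "y": -0.0394, "z": 16.02, "wx": 0.1, "wy": -0.4, "wz": -0.2}
{"x": -0.1668, "y": -0.0592, "z": 24.0197, "wx": 0.1, "wy": -0.4, "wz": -0.2}
{"x": -0.2213, "y": -0.0789, "z": 32.0195, "wx": 0.1, "wy": -0.4, "wz": -0.2}
{"x": -0.2758, "y": -0.0987, "z": 40.0193, "wx": 0.1, "wy": -0.4, "wz": -0.2}
{"x": -0.3303, "y": -0.1185, "z": 48.0191, "wx": 0.1, "wy": -0.4, "wz": -0.2}
{"x": -0.3848, "y": -0.1383, "z": 56.0189, "wx": 0.1, "wy": -0.4, "wz": -0.2}
{"x": -0.4393, "y": -0.1581, "z": 64.0187, "wx": 0.1, "wy": -0.4, "wz": -0.2}
{"x": -0.4937, "y": -0.1779, "z": 72.0185, "wx": 0.1, "wy": -0.4, "wz": -0.2}
{"x": -0.5482, "y": -0.1976, "z": 80.0183, "wx": 0.1, "wy": -0.4, "wz": -0.2}
{"x": -0.6027, "y": -0.2174, "z": 88.0181, "wx": 0.1, "wy": -0.4, "wz": -0.2}
{"x": -0.6572, "y": -0.2372, "z": 96.0179, "wx": 0.1, "wy": -0.4, "wz": -0.2}
{"x": -0.7117, "y": -0.257, "z": 104.0177, "wx": 0.1, "wy": -0.4, "wz": -0.2}
{"x": -0.7662, "y": -0.2768, "z": 112.0174, "wx": 0.1, "wy": -0.4, "wz": -0.2}
{"x": -0.8206, "y": -0.2965, "z": 120.0172, "wx": 0.1, "wy": -0.4, "wz": -0.2}
{"x": -0.8274, "y": -0.299, "z": 121.0172, "wx": 0.1, "wy": -0.4, "wz": -0.2}
{"x": -0.8411, "y": -0.304, "z": 123.0172, "wx": 0.1, "wy": -0.4, "wz": -0.2}
```

View pics/w8.png

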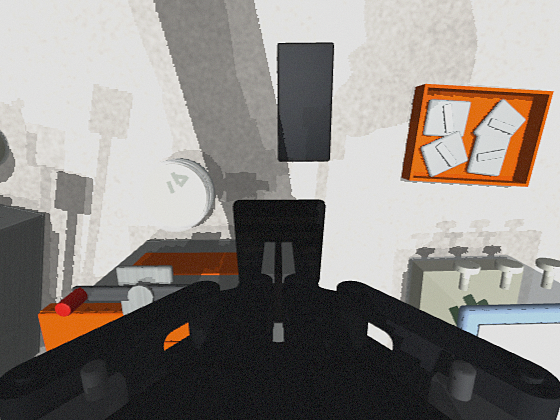

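View pics/s8.png

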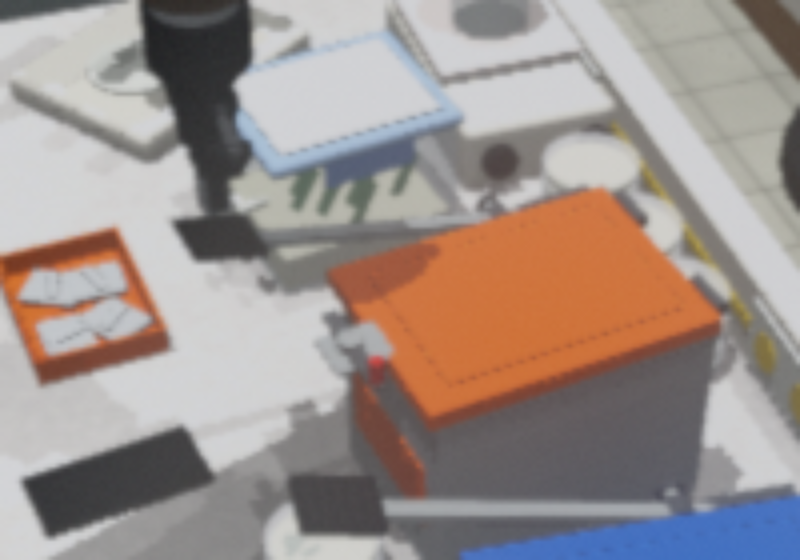

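The fingertip is centred above the paddle. (The dz units in that printout are wrong; I'll work out the path by hand as about 141 mm down to the stop, with a few mm of x drift.) Pressing now.

>>> {"name": "play_rows", "arguments": {"targets": [{"fingers": -1, "x": -0.002, "y": 0, "z": 0.008, "wx": 0, "wy": 0, "wz": 0}, {"fingers": -1, "x": -0.002, "y": 0, "z": 0.014, "wx": 0, "wy": 0, "wz": 0}, {"fingers": -1, "x": -0.002, "y": 0, "z": 0.018, "wx": 0, "wy": 0, "wz": 0}, {"fingers": -1, "x": -0.002, "y": 0, "z": 0.022, "wx": 0, "wy": 0, "wz": 0}, {"fingers": -1, "x": -0.001, "y": 0, "z": 0.026, "wx": 0, "wy": 0, "wz": 0}, {"fingers": -1, "x": 0, "y": 0, "z": 0.03, "wx": 0, "wy": 0, "wz": 0}, {"fingers": -1, "x": 0.001, "y": 0, "z": 0.034, "wx": 0, "wy": 0, "wz": 0}, {"fingers": -1, "x": 0.001, "y": 0, "z": 0.034, "wx": 0, "wy": 0, "wz": 0}]}}

```text
time: 11.87
ee_pos: [0.459, 0.1809, 0.2561]
tcp_rot: [179.8, -0.1, -172.9]
wrist_force: [1.4, 0.1, 6.2]
opening: -0.0003
```

>>> {"name": "play_rows", "arguments": {"targets": [{"fingers": -1, "x": 0.001, "y": 0, "z": 0.005, "wx": 0, "wy": 0, "wz": 0}, {"fingers": -1, "x": 0.002, "y": 0, "z": 0.011, "wx": 0, "wy": 0, "wz": 0}, {"fingers": -1, "x": 0.003, "y": 0, "z": 0.017, "wx": 0, "wy": 0, "wz": 0}, {"fingers": -1, "x": 0.004, "y": 0, "z": 0.023, "wx": 0, "wy": 0, "wz": 0}, {"fingers": -1, "x": 0.005, "y": 0, "z": 0.029, "wx": 0, "wy": 0, "wz": 0}, {"fingers": -1, "x": 0.006, "y": 0, "z": 0.035, "wx": 0, "wy": 0, "wz": 0}, {"fingers": -1, "x": 0.006, "y": 0, "z": 0.041, "wx": 0, "wy": 0, "wz": 0}, {"fingers": -1, "x": 0.006, "y": 0, "z": 0.047, "wx": 0, "wy": 0, "wz": 0}, {"fingers": -1, "x": 0.006, "y": 0, "z": 0.053, "wx": 0, "wy": 0, "wz": 0}, {"fingers": -1, "x": 0.006, "y": 0, "z": 0.059, "wx": 0, "wy": 0, "wz": 0}, {"fingers": -1, "x": 0.006, "y": 0, "z": 0.065, "wx": 0, "wy": 0, "wz": 0}, {"fingers": -1, "x": 0.006, "y": 0, "z": 0.07, "wx": 0, "wy": 0, "wz": 0}, {"fingers": -1, "x": 0.006, "y": 0, "z": 0.07, "wx": 0, "wy": 0, "wz": 0}]}}

```text
time: 12.95
ee_pos: [0.4527, 0.1802, 0.1854]
tcp_rot: [179.8, -0.2, -172.9]
wrist_force: [1.7, -1.2, 3.9]
opening: -0.0001
```

```bash
python3 - <<'E'
from h import *
print(bot.get_obs()["wrist_force"])
p,d=bot.camera("scene");cv2.imwrite("pics/s9.png",p)
E
```

```text
[ 1.69660747 -1.18561076  3.85278186]
```

View pics/s9.png

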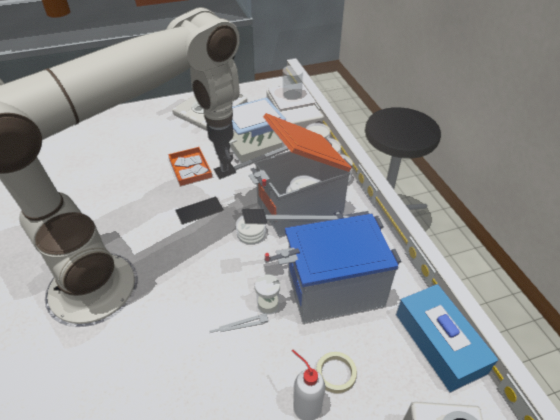

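The lid is rising well clear of the arm. On to the stop.

>>> {"name": "play_rows", "arguments": {"targets": [{"fingers": -1, "x": -0.001, "y": 0, "z": 0.006, "wx": 0, "wy": 0, "wz": 0}, {"fingers": -1, "x": -0.001, "y": 0, "z": 0.012, "wx": 0, "wy": 0, "wz": 0}, {"fingers": -1, "x": -0.002, "y": 0, "z": 0.018, "wx": 0, "wy": 0, "wz": 0}, {"fingers": -1, "x": -0.002, "y": 0, "z": 0.023, "wx": 0, "wy": 0, "wz": 0}, {"fingers": -1, "x": -0.003, "y": 0, "z": 0.028, "wx": 0, "wy": 0, "wz": 0}, {"fingers": -1, "x": -0.003, "y": 0, "z": 0.032, "wx": 0, "wy": 0, "wz": 0}, {"fingers": -1, "x": -0.004, "y": 0, "z": 0.034, "wx": 0, "wy": 0, "wz": 0}, {"fingers": -1, "x": -0.004, "y": 0, "z": 0.034, "wx": 0, "wy": 0, "wz": 0}, {"fingers": -1, "x": -0.004, "y": 0, "z": 0.034, "wx": 0, "wy": 0, "wz": 0}]}}

```text
time: 13.75
ee_pos: [0.4563, 0.181, 0.1517]
tcp_rot: [179.8, -0.3, -172.8]
wrist_force: [-0.7, -0.5, 3.1]
opening: -0.0001
```

>>> {"name": "play_rows", "arguments": {"targets": [{"fingers": -1, "x": 0, "y": 0, "z": 0.001, "wx": 0, "wy": 0, "wz": 0}, {"fingers": -1, "x": 0, "y": 0, "z": 0.002, "wx": 0, "wy": 0, "wz": 0}, {"fingers": -1, "x": 0, "y": 0, "z": 0.003, "wx": 0, "wy": 0, "wz": 0}, {"fingers": -1, "x": 0, "y": 0, "z": 0.003, "wx": 0, "wy": 0, "wz": 0}, {"fingers": -1, "x": 0, "y": 0, "z": 0.003, "wx": 0, "wy": 0, "wz": 0}]}}

```text
time: 14.17
ee_pos: [0.4565, 0.1811, 0.1487]
tcp_rot: [179.8, -0.2, -172.8]
wrist_force: [0.4, -0.5, 3.3]
opening: -0.0001
```

>>> {"name": "play_rows", "arguments": {"targets": [{"fingers": -1, "x": 0, "y": 0, "z": 0.001, "wx": 0, "wy": 0, "wz": 0}, {"fingers": -1, "x": 0, "y": 0, "z": 0.002, "wx": 0, "wy": 0, "wz": 0}, {"fingers": -1, "x": 0, "y": 0, "z": 0.003, "wx": 0, "wy": 0, "wz": 0}, {"fingers": -1, "x": 0, "y": 0, "z": 0.003, "wx": 0, "wy": 0, "wz": 0}, {"fingers": -1, "x": 0, "y": 0, "z": 0.003, "wx": 0, "wy": 0, "wz": 0}]}}

```text
time: 14.58
ee_pos: [0.4568, 0.1811, 0.1477]
tcp_rot: [179.8, -0.1, -172.9]
wrist_force: [-3.3, -2.9, 18.4]
opening: -0.0002
```

The stop is reached, with 18 N on the paddle. I'll verify before handing in.

```bash
python3 - <<'E'
from fit import *
b=np.load("b.npy")
for n in("scene","side"):
    p,d=bot.camera(n);c=bot.get_calibration(n);cv2.imwrite(f"pics/{n}10.png",cv2.resize(p[90:290,170:410],None,fx=3.3,fy=3))
    W=cloud(d,c);hsv=cv2.cvtColor(p,cv2.COLOR_BGR2HSV)
    m=(hsv[...,0]>=3)&(hsv[...,0]<=18)&(hsv[...,1]>150)&(W[...,2]>.21)&(W[...,2]<.5)&(W[...,0]>.5)&(abs(W[...,1]-.1)<.2)
    q=W[m];x=(q[:,0]-b[0])*np.cos(b[2])+(q[:,1]-b[1])*np.sin(b[2])
    k=np.polyfit(x,q[:,2],1);print(n,m.sum(),"tilt rad",np.arctan(-k[0]),"zmax",q[:,2].max(),"peg px",(np.array(proj(bp(b,(-.15,-.048,.225)),c))-[170,90])*[3.3,3])
o=bot.get_obs();print(o["time"],o["wrist_force"],o["ee_pos"])
E
```

```text
scene 475 tilt rad 0.8099332989089464 zmax 0.3974679925996568 peg px [312.04842163 274.66126995]
side 495 tilt rad 0.8535769782935357 zmax 0.3971031156584304 peg px [310.00896965 279.21045348]
14.6833 [-2.30117681 -1.88597801 17.66658939] [0.45675468 0.18113265 0.14775068]
```

View pics/scene10.png

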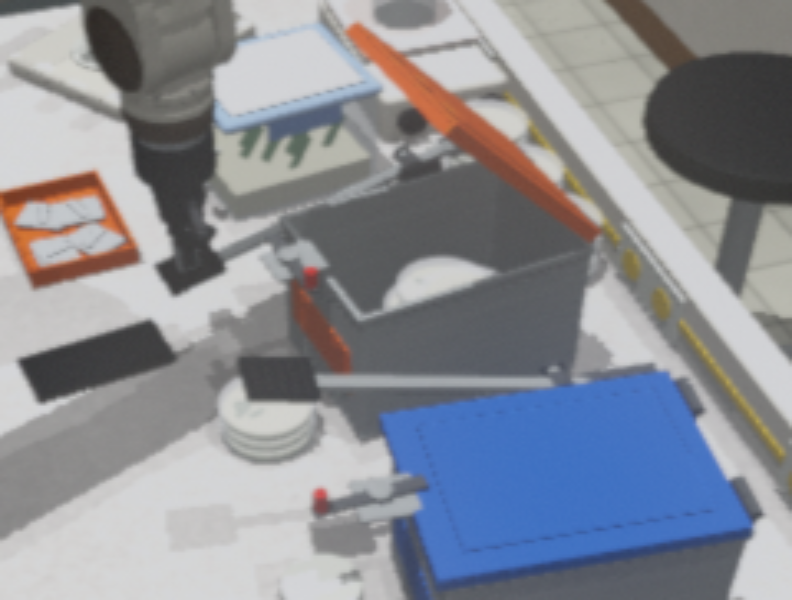

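View pics/side10.png

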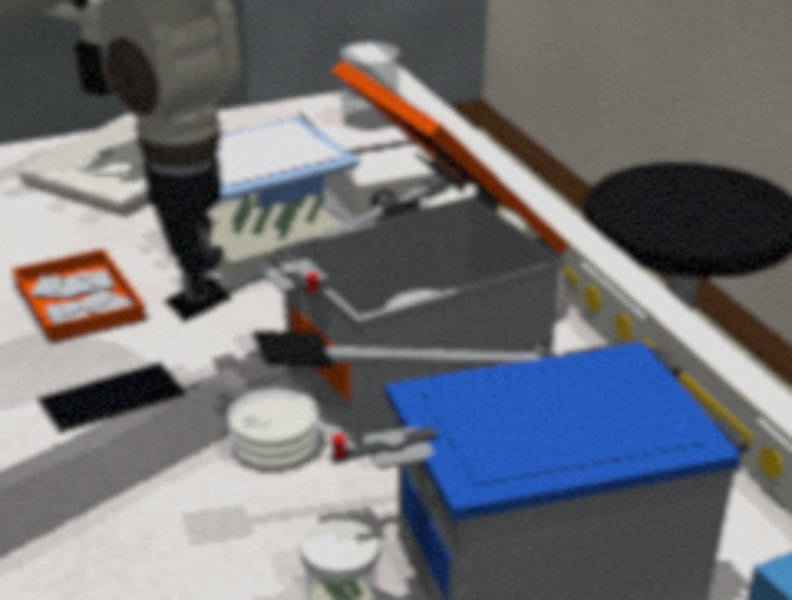

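The lid is fully up: its top edge is at z 0.397, against 0.394 to 0.40 expected. The catch lies across the front, the paddle is held down, and the bystanders and blue bin look unmoved. I'll hand in the job.

```bash
python3 -c "
from workcell import bot
print(bot.job_done());print(bot.get_obs()['wrist_force'])"
```

```text
the job is handed in; nothing more can be done
None
the job is handed in; nothing more can be done
```

The orange bin is open and the job is handed in at about 14.7 s, with the closed fingertip still holding the paddle down. I pushed the red peg right round until the catch met its stop, then pressed the paddle down its arc to the stop.

**Last checks**
- **Catch:** it lies across the front, with the peg within about a pixel of the expected 90° position in both camera views. The push force rose to about 12 N at the stop.
- **Paddle:** the tool stopped at z 0.148 m with about 18 N pressing down, which fits the lever's stop.
- **Lid:** its top edge is at z 0.397 m, as expected when fully up. The tilt measured 0.81 rad in the scene view and 0.85 in the side view, against 0.87 nominal. I put the shortfall down to a rough fit over few points.
- **Everything else:** the blue bin is still shut, and the nearby items look unmoved in the pictures. I checked them by eye only.

**What went wrong on the way**
- The first move call was refused because its rows left out some fields.
- One high-level move ran the last joint to its 180° limit. The arm strayed in free space to about (0.31, -0.18, 0.33) m with the tool tilted. It showed no contact force, and I recovered with the tool turned half round.

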